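Stow the bench scraper in its blade dock

ROBOT

A 7-joint arm with a two-finger parallel gripper is mounted at the origin on the work surface. World frame = base frame: x ahead of the robot, y to its left, z up, the work surface at z = 0. Lengths are in m, angles in rad, forces in N, time in s.
With the tool pointing down it reaches from about 0.425 to 0.925 m from the base axis. Payload 6.8 kg.
Tool frame: the origin (TCP) lies at the very end of the fingers, on their centre line; the grasp point (between the pads) lies 19 mm behind it (bot.grasp_offset is the distance from the TCP to the grasp point, in m); z points along the fingers, y is the direction in which the jaws open and shut (so a half turn about z gives the same grasp; the last joint's range is limited). The gripper opens to 85 mm and grips with 20 to 120 N. Pads are 22 mm wide; open, the fingers measure 114 mm over their backs; the gripper's body (76 mm by 85 mm) begins 54 mm behind the grasp point. The pads swing forward as they close: fully open they stand 13 mm farther back than shut.
Start: joints at [-1.41, 0.477, 0.022, 1.555, -0.011, 1.109, -0.083], TCP at [0.179, 0.651, 0.231] pointing down, gripper open.
Joint ranges: [-2.96, 2.96], [-0.34, 2.1], [-1.41, 1.46], [0.24, 2.44], [-1.37, 4.51], [0.17, 1.92], [-2.96, 2.96]. Speed limits (rad/s): [2.39, 2.39, 3.14, 3.14, 3.14, 3.14, 3.14].

INTERFACE

Orientations are given as a unit quaternion [w, x, y, z].
In Python, from station import monitor, cams, bot, finder gives the robot as it stands.
- The arm moves only by the tool jog_arm, never from a script. Its argument "plan" is a list of rows, each an object of numbers: "x", "y", "z": the shift along the tool's x, y, z as a fraction of full scale; "wx", "wy", "wz": the turn, a rotation vector about the tool's x, y, z as a fraction of full scale. A call has 1 to 12 rows; each row is the pose to reach, as a shift and turn from the pose measured when the call began, along the tool's axes at that moment, turning the shorter way round; what a row does not reach only later rows make up. Full scale, the value 1, is 20 cm for a shift and 180 degrees for a turn. A row lasts 1/12 s, in which the tool goes at most 41.7 mm and 7.16 degrees, less where a joint would pass 70% of its speed; a pose out of reach is approached as far as the arm can. A call with a number of a shift or a turn outside -1 to 1 is refused whole. A call with a gripper value outside its range is refused whole. "hand" is the opening, from -1 (shut) to 1 (fully open), set as the call begins (left out, the last holds). The fingers move at their own pace and stop on an object; "grip_force" is the grip in N (left out, the last holds). Time passes only in rows, so rows that repeat a pose let the fingers close. It gives the time, the measured TCP pose, the force and the opening at its end, in the units of the state.
- monitor.get_obs(): the state, without advancing time (a new reading comes with each control period).
- cams.read_camera(name): name is "scene" or "top"; returns the picture (420x560x3 uint8, red, green, blue); there is no depth.
- cams.get_calibration(name): a dict with "fx", "fy", "cx", "cy" (pixels), "extrinsics" (4x4, takes a point from world to camera coordinates). Camera axes: x right, y down, z forward; pixel columns grow to the right and rows downward; lengths in m; the calibration is good to about 2 mm. A picture is of the moment at which its call begins. get_calibration takes no time and is no camera call.
- bot.hand_in(): hands the job in, once; it reports no verdict.
Trained networks look in the newest picture that a camera, given by its name, has taken for a name from the list of things; names that differ only in an ending like _2 or _b are one class to them, and where a whole thing is asked for, a point or a joint stands for the part that bears it (a point fixed in the world has none). Each returns a list of dicts, best first, with "confidence" (0 to 1); they miss things now and then, are a little off and sometimes report something else, mostly with a low value. They report only what shows in the picture. A call takes as long as a camera call. They do not tell look-alikes from the thing itself.
- finder.find_in(camera, target): "bbox" ([left, top, width, height] in pixels, round what is visible of it).
- finder.place_of(camera, target): "location" ([column, row] in pixels: a listed point, or the origin of a listed thing).
The state is a dict: "t": time; "q": joint angles; "joint_vel": joint speeds; "joint_torque": joint torques, N m; "eef_pos": TCP position; "tool_rot": TCP orientation; "contact_force": force on the tool from outside, world axes, zero at the start; "torque": the same for the moment, N m; "gripper_width": opening from 0.0 (shut) to 1.0 (fully open).
Only numpy, scipy, OpenCV 4.12 (cv2) and the standard library are available. Lean on these libraries where they do the work, as an engineer would, in place of code of your own. Each camera call takes 0.05 s, during which the arm holds its last target. There are 200 camera calls.

TASK

Set aside the jar that stands in front of the blade dock, upright on the bench and out of the scraper's way. Then slide the flat bench scraper along the bench, blade first, into the dock's slot until it is fully home, with its wooden block up against the dock, and leave it there. Leave the amber bottle, the beaker and the vial rack where they stand, and do not knock anything over.

Things in the scene. Friction and masses are not known exactly. Their poses are not given: they have to be found in the camera images.
- dock: Blade dock fixed to the bench: white plastic U under a clear flat roof, 142 wide (x), 98 deep (y), 20 mm high. Slot on the bench itself: 106 wide, 10 high, 78 mm deep. Origin: centre of the slot's mouth on the bench. +y points out of the mouth towards the scraper (slot runs to -y), x across, z up. Two slanted cheeks 16 mm high stand 16 mm out of the mouth and widen it to about 120.
- scraper: Flat scraper lying on the bench: wooden block 100 wide (x), 88 long (y), 18 mm high; flat steel blade 100 wide, 4 thick, stands out 70 mm from its -y face, flush with the underside (last 10 mm 90 wide). Too wide to grasp. Origin: centre of the block's underside; z up. Home: axes parallel to the dock's, origin 44 mm in front of the dock's. 0.36 kg, centre of mass 20 mm from origin to -y.
- scraper_tip (a point): Middle of the blade's front edge at bench level, 114 mm from the scraper's origin along its own -y; 70 mm inside the slot when fully home.
- jar: White plastic screw-lid jar, diameter 60 mm, 85 mm high, about 0.22 kg, standing before the dock's mouth between dock and scraper. Origin: centre of its underside, z up.
- reagent_bottle: Amber glass bottle, diameter 66 mm, 150 mm high, standing beside the dock. Origin: centre of its underside. A bystander.
- beaker: Empty glass beaker, diameter 72 mm, 95 mm high, standing beside the dock. Origin: centre of its underside. A bystander.
- vial_rack: White block 70 x 150 x 35 mm with ten capped vials, 73 mm high in all, standing behind the dock. Origin: centre of its underside. A bystander.
There are look-alikes about, which are no part of the job. What is shaped like the jar but purple is not meant. Of the things shaped like the scraper, the wooden one is meant.

How it is judged:
By the outcome, as a careful person would: the job done as asked, in the order asked, and still so for the second after the job is handed in, with the robot touching nothing.
It also fails if it takes over 72 s, if anything falls off the work surface, if the arm or the gripper's body presses on something with over 40 N, if the wrist force passes 120 N, or if a joint passes its speed limit or range.

## Working session

There is one attempt and no reset: what is moved stays moved. The work goes in short steps, Python scripts to look and compute and a tool call to move; the robot and the scene stay as the last step left them, time stands still between calls to the robot, and variables do not carry over. Pictures are saved under pics/ and viewed, about 8 in all and at most 12, crops included, and the job is handed in when it is done.

Besides the shell and the picture viewer there is one more tool, called after ">>>" in YAML: its name, and indented under it one key for each argument. jog_arm: Moves the arm, as the interface text tells. Shift numbers are shares of 20 cm and turn numbers shares of 180 degrees, none past 1 either way. Its arguments: {"type":"object","properties":{"plan":{"type":"array","items":{"type":"object","properties":{"x":{"type":"number","minimum":-1,"maximum":1},"y":{"type":"number","minimum":-1,"maximum":1},"z":{"type":"number","minimum":-1,"maximum":1},"wx":{"type":"number","minimum":-1,"maximum":1},"wy":{"type":"number","minimum":-1,"maximum":1},"wz":{"type":"number","minimum":-1,"maximum":1}}}},"hand":{"type":"number"},"grip_force":{"type":"number"}},"required":["plan"]}

```bash
ls; mkdir -p pics; cat > h.py <<'E'
import numpy as np, cv2
from station import monitor, cams, bot, finder
def ray(cam,uv,z=0.):
    c=cams.get_calibration(cam);E=np.array(c["extrinsics"]);R,t=E[:3,:3],E[:3,3]
    d=R.T@np.array([(uv[0]-c["cx"])/c["fx"],(uv[1]-c["cy"])/c["fy"],1]);o=-R.T@t
    return o+d*(z-o[2])/d[2]
def pix(cam,p):
    c=cams.get_calibration(cam);E=np.array(c["extrinsics"]);q=E[:3,:3]@np.array(p)+E[:3,3]
    return np.array([c["fx"]*q[0]/q[2]+c["cx"],c["fy"]*q[1]/q[2]+c["cy"]])
def snap(cam,name):
    im=cams.read_camera(cam);cv2.imwrite(f"pics/{name}.png",im[:,:,::-1]);return im
E
python3 - <<'E'
from h import *
for c in("top","scene"):
    snap(c,c+"0")
    for n in("dock","scraper","scraper_tip","jar","reagent_bottle","beaker","vial_rack"):
        for r in finder.place_of(c,n)[:3]: print(c,n,np.round(r["location"],1),round(r["confidence"],2),np.round(ray(c,r["location"])[:2],3))
o=monitor.get_obs();print(o)
a=[cv2.imread(f"pics/{c}0.png") for c in("top","scene")]
cv2.imwrite("pics/t.png",a[0])
E
```

```text
pics
top dock [309.6 237.1] 0.95 [ 0.555 -0.134]
top scraper [177.2 256.6] 0.86 [0.519 0.14 ]
top scraper_tip [157.9 207.2] 0.85 [0.623 0.184]
top scraper_tip [235.2 243.7] 0.81 [0.544 0.021]
top jar [282.1 227.1] 0.77 [ 0.577 -0.077]
top jar [231.5 171.4] 0.62 [0.699 0.029]
top reagent_bottle [343.  168.3] 0.77 [ 0.702 -0.21 ]
top beaker [346.4 304. ] 0.72 [ 0.419 -0.204]
top vial_rack [408.7 243.1] 0.67 [ 0.539 -0.339]
scene dock [239.1 203.9] 0.62 [ 0.556 -0.143]
scene scraper [422.4 254.5] 0.55 [0.738 0.19 ]
scene scraper_tip [209.5 258. ] 0.64 [ 0.695 -0.207]
scene scraper_tip [316.  187.3] 0.61 [0.525 0.03 ]
scene scraper_tip [208.7 163.5] 0.21 [ 0.406 -0.208]
scene jar [328.8 249.1] 0.79 [0.703 0.019]
scene jar [269.1 207.2] 0.67 [ 0.574 -0.081]
scene reagent_bottle [208.5 256.8] 0.81 [ 0.692 -0.208]
scene beaker [208.3 164.8] 0.75 [ 0.411 -0.209]
scene vial_rack [150.4 205.7] 0.9 [ 0.537 -0.332]
{'t': 0.8, 'q': array([-1.41010458,  0.47696423,  0.02241047,  1.55538655, -0.01151485,
        1.10929717, -0.08311996]), 'joint_vel': array([ 0.00122214,  0.00080638,  0.00032864,  0.00195583, -0.00124996,
       -0.00073167, -0.00160079]), 'joint_torque': array([ 3.40668648e-04, -5.96259069e+01,  1.60710678e+00, -2.81532687e+01,
        1.26007534e-02,  1.59261705e-03, -2.42590716e-05]), 'eef_pos': array([0.17925927, 0.65078945, 0.2313378 ]), 'tool_rot': array([-9.57703842e-06,  1.34019822e-01,  9.90978651e-01,  3.72577117e-05]), 'contact_force': array([-0.25763922,  0.45056257,  0.75780458]), 'torque': array([ 0.03129415, -0.03994206, -0.02573587]), 'gripper_width': 1.0014162181210784}
```

View pics/top0.png

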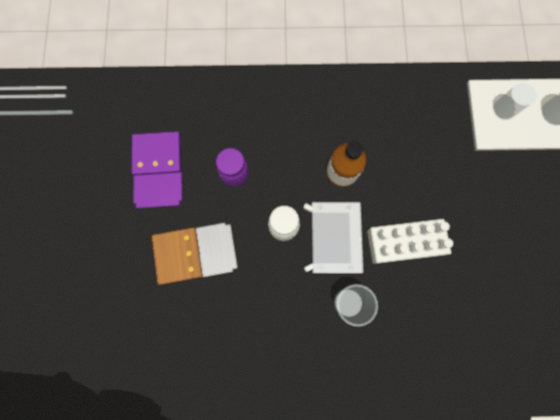

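View pics/scene0.png

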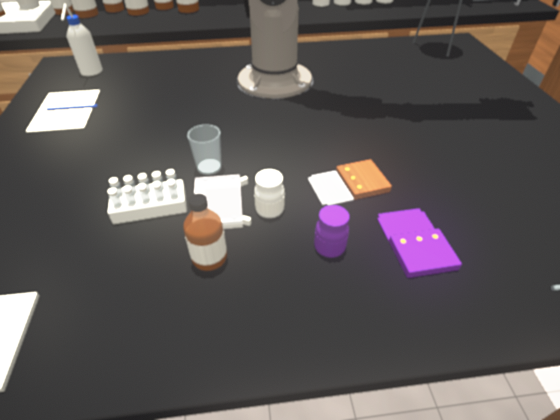

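```bash
cat >> h.py <<'E'
from scipy.spatial.transform import Rotation as Ro
def plan(p,yaw_deg):
    """row (x,y,z,wz) to reach tcp p with tool pointing down, jaw axis (tool y) at yaw_deg in world"""
    o=monitor.get_obs();w,x,y,z=o["tool_rot"];R=Ro.from_quat([x,y,z,w])
    a=np.radians(yaw_deg);Y=np.array([np.cos(a),np.sin(a),0]);Z=np.array([0,0,-1.]);T=Ro.from_matrix(np.array([np.cross(Y,Z),Y,Z]).T)
    return np.round(R.inv().apply(np.array(p)-o["eef_pos"])/.2,3),np.round((R.inv()*T).as_rotvec()/np.pi,4)
def rect(mask,z,name):
    cs,_=cv2.findContours(mask.astype(np.uint8),cv2.RETR_EXTERNAL,cv2.CHAIN_APPROX_NONE)
    c=max(cs,key=cv2.contourArea)[:,0]
    P=np.array([ray("top",u,z)[:2] for u in c],np.float32)
    r=cv2.minAreaRect(P*1000);print(name,np.round(r[0],1),np.round(r[1],1),round(r[2],2));return P
def wood(im):
    h=cv2.cvtColor(im,cv2.COLOR_RGB2HSV).astype(int);m=(h[...,0]<22)&(h[...,1]>110)&(h[...,2]>70)
    return m
def box(m,c0,r0,c1,r1):
    k=np.zeros_like(m);k[r0:r1,c0:c1]=m[r0:r1,c0:c1];return k
E
python3 - <<'E'
from h import *
im=cv2.imread("pics/top0.png")[:,:,::-1].copy()
rect(box(wood(im),130,215,215,300),.018,"wood")
g=(im.min(2)>110)
rect(box(g,190,215,250,290),.004,"blade")
rect(box(g,303,195,367,280),.02,"dock")
P=rect(box(im.min(2)>150,262,200,302,245),.085,"jar")
print(cv2.minEnclosingCircle(P*1000))
print(plan([.576,-.079,.15],0),plan([.576,-.079,.035],0))
print(cams.get_calibration("top"))
b=cv2.resize(im[190:300,140:380],None,fx=3.3,fy=3.3,interpolation=cv2.INTER_CUBIC);cv2.imwrite("pics/crop1.png",b[:,:,::-1])
E
```

```text
wood [520.  137.7] [103.7  89.5] 9.78
blade [533.5  59.4] [103.4  73. ] 9.84
dock [ 552.2 -179.2] [117.6 144.8] 88.95
jar [573.9 -79.2] [54.4 60.7] 89.09
((574.0863037109375, -79.21553802490234), 30.891197204589844)
(array([-2.882, -2.991,  0.406]), array([ 0.    , -0.    ,  0.4144])) (array([-2.882, -2.991,  0.981]), array([ 0.    , -0.    ,  0.4144]))
{'fx': 391.04090612417724, 'fy': 391.04090612417724, 'cx': 280.0967119875481, 'cy': 207.19437055225208, 'extrinsics': array([[-0.01614737, -0.99986785,  0.00188523, -0.06365522],
       [-0.98013084,  0.01545578, -0.19774898,  0.60803622],
       [ 0.19769371, -0.0050409 , -0.98025088,  0.70207756],
       [ 0.        ,  0.        ,  0.        ,  1.        ]])}
```

View pics/crop1.png

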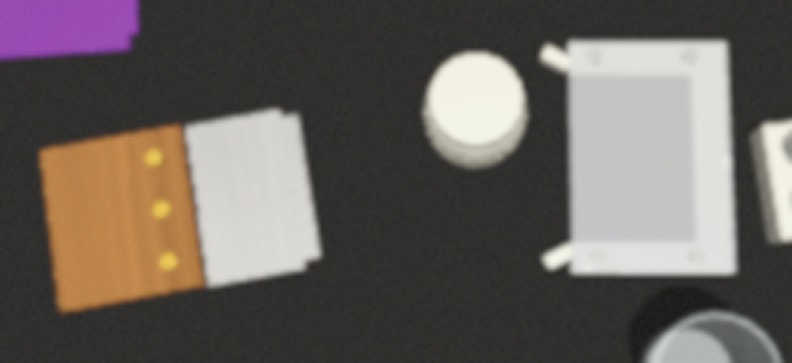

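>>> jog_arm:
  plan:
    - {"x": -0.2,"y": -0.2,"wz": 0.038}
    - {"x": -0.4,"y": -0.4,"wz": 0.076}
    - {"x": -0.55,"y": -0.57,"wz": 0.114}
    - {"x": -0.7,"y": -0.73,"wz": 0.152}
    - {"x": -0.85,"y": -0.88,"wz": 0.19}
    - {"x": -0.96,"y": -1,"wz": 0.228}
    - {"x": -0.96,"y": -1,"wz": 0.266}
    - {"x": -0.96,"y": -1,"wz": 0.304}
    - {"x": -0.96,"y": -1,"wz": 0.342}
    - {"x": -0.96,"y": -1,"wz": 0.38}
    - {"x": -0.96,"y": -1,"wz": 0.414}
    - {"x": -0.96,"y": -1,"wz": 0.414}
  hand: 1

```text
invalid input at $.plan[0]: expected keys x, y, z, wx, wy, wz
```

>>> jog_arm:
  plan:
    - {"x": -0.2,"y": -0.2,"z": 0,"wx": 0,"wy": 0,"wz": 0.038}
    - {"x": -0.4,"y": -0.4,"z": 0,"wx": 0,"wy": 0,"wz": 0.076}
    - {"x": -0.55,"y": -0.57,"z": 0,"wx": 0,"wy": 0,"wz": 0.114}
    - {"x": -0.7,"y": -0.73,"z": 0,"wx": 0,"wy": 0,"wz": 0.152}
    - {"x": -0.85,"y": -0.88,"z": 0,"wx": 0,"wy": 0,"wz": 0.19}
    - {"x": -0.96,"y": -1,"z": 0,"wx": 0,"wy": 0,"wz": 0.228}
    - {"x": -0.96,"y": -1,"z": 0,"wx": 0,"wy": 0,"wz": 0.266}
    - {"x": -0.96,"y": -1,"z": 0,"wx": 0,"wy": 0,"wz": 0.304}
    - {"x": -0.96,"y": -1,"z": 0,"wx": 0,"wy": 0,"wz": 0.342}
    - {"x": -0.96,"y": -1,"z": 0,"wx": 0,"wy": 0,"wz": 0.38}
    - {"x": -0.96,"y": -1,"z": 0,"wx": 0,"wy": 0,"wz": 0.414}
    - {"x": -0.96,"y": -1,"z": 0,"wx": 0,"wy": 0,"wz": 0.414}
  hand: 1

```text
t: 1.8
eef_pos: [0.3113, 0.407, 0.2315]
tool_rot: [-0.0, 0.708, 0.706, 0.0]
contact_force: [-0.5, -0.5, -0.3]
gripper_width: 1.001
```

>>> jog_arm:
  plan:
    - {"x": -0.17,"y": 0.1,"z": 0,"wx": 0,"wy": 0,"wz": 0}
    - {"x": -0.34,"y": 0.2,"z": 0,"wx": 0,"wy": 0,"wz": 0}
    - {"x": -0.51,"y": 0.3,"z": 0,"wx": 0,"wy": 0,"wz": 0}
    - {"x": -0.68,"y": 0.4,"z": 0,"wx": 0,"wy": 0,"wz": 0}
    - {"x": -0.85,"y": 0.5,"z": 0,"wx": 0,"wy": 0,"wz": 0}
    - {"x": -1,"y": 0.6,"z": 0,"wx": 0,"wy": 0,"wz": 0}

```text
t: 2.3
eef_pos: [0.4314, 0.2044, 0.2318]
tool_rot: [-0.0, 0.707, 0.707, 0.001]
contact_force: [-0.2, -1.0, 0.1]
gripper_width: 1.005
```

>>> jog_arm:
  plan:
    - {"x": -0.17,"y": 0.1,"z": 0,"wx": 0,"wy": 0,"wz": 0}
    - {"x": -0.34,"y": 0.2,"z": 0,"wx": 0,"wy": 0,"wz": 0}
    - {"x": -0.51,"y": 0.3,"z": 0,"wx": 0,"wy": 0,"wz": 0}
    - {"x": -0.68,"y": 0.4,"z": 0,"wx": 0,"wy": 0,"wz": 0}
    - {"x": -0.85,"y": 0.5,"z": 0,"wx": 0,"wy": 0,"wz": 0}
    - {"x": -1,"y": 0.6,"z": 0,"wx": 0,"wy": 0,"wz": 0}

```text
t: 2.8
eef_pos: [0.5523, 0.0021, 0.2319]
tool_rot: [0.0, 0.706, 0.709, 0.001]
contact_force: [0.6, 0.3, 0.5]
gripper_width: 1.0
```

>>> jog_arm:
  plan:
    - {"x": -0.2,"y": 0.06,"z": 0.1,"wx": 0,"wy": 0,"wz": 0}
    - {"x": -0.405,"y": 0.108,"z": 0.2,"wx": 0,"wy": 0,"wz": 0}
    - {"x": -0.405,"y": 0.108,"z": 0.4,"wx": 0,"wy": 0,"wz": 0}
    - {"x": -0.405,"y": 0.108,"z": 0.55,"wx": 0,"wy": 0,"wz": 0}
    - {"x": -0.405,"y": 0.108,"z": 0.7,"wx": 0,"wy": 0,"wz": 0}
    - {"x": -0.405,"y": 0.108,"z": 0.85,"wx": 0,"wy": 0,"wz": 0}
    - {"x": -0.405,"y": 0.108,"z": 0.97,"wx": 0,"wy": 0,"wz": 0}
    - {"x": -0.405,"y": 0.108,"z": 0.97,"wx": 0,"wy": 0,"wz": 0}

```text
t: 3.47
eef_pos: [0.5711, -0.0779, 0.0334]
tool_rot: [-0.003, 0.704, 0.71, -0.002]
contact_force: [-0.9, 0.6, -0.6]
gripper_width: 1.004
```

>>> jog_arm:
  plan:
    - {"x": 0,"y": 0,"z": 0,"wx": 0,"wy": 0,"wz": 0}
    - {"x": 0,"y": 0,"z": 0,"wx": 0,"wy": 0,"wz": 0}
    - {"x": 0,"y": 0,"z": 0,"wx": 0,"wy": 0,"wz": 0}
    - {"x": 0,"y": 0,"z": 0,"wx": 0,"wy": 0,"wz": 0}
    - {"x": 0,"y": 0,"z": 0,"wx": 0,"wy": 0,"wz": 0}
    - {"x": 0,"y": 0,"z": 0,"wx": 0,"wy": 0,"wz": 0}
    - {"x": 0,"y": 0,"z": 0,"wx": 0,"wy": 0,"wz": 0}
    - {"x": 0,"y": 0,"z": 0,"wx": 0,"wy": 0,"wz": 0}
  hand: -1
  grip_force: 40

```text
t: 4.13
eef_pos: [0.5724, -0.078, 0.0352]
tool_rot: [-0.002, 0.704, 0.71, -0.001]
contact_force: [-2.0, -0.0, 7.0]
gripper_width: 0.681
```

>>> jog_arm:
  plan:
    - {"x": 0,"y": 0,"z": -0.1,"wx": 0,"wy": 0,"wz": 0}
    - {"x": 0,"y": 0,"z": -0.22,"wx": 0,"wy": 0,"wz": 0}
    - {"x": 0,"y": 0.15,"z": -0.22,"wx": 0,"wy": 0,"wz": 0}
    - {"x": 0,"y": 0.3,"z": -0.22,"wx": 0,"wy": 0,"wz": 0}
    - {"x": 0,"y": 0.45,"z": -0.22,"wx": 0,"wy": 0,"wz": 0}
    - {"x": 0,"y": 0.6,"z": -0.22,"wx": 0,"wy": 0,"wz": 0}
    - {"x": 0,"y": 0.75,"z": -0.22,"wx": 0,"wy": 0,"wz": 0}
    - {"x": 0,"y": 0.9,"z": -0.22,"wx": 0,"wy": 0,"wz": 0}
    - {"x": 0,"y": 0.97,"z": -0.22,"wx": 0,"wy": 0,"wz": 0}
    - {"x": 0,"y": 0.97,"z": -0.22,"wx": 0,"wy": 0,"wz": 0}
    - {"x": 0,"y": 0.97,"z": -0.22,"wx": 0,"wy": 0,"wz": 0}

```text
t: 5.05
eef_pos: [0.7663, -0.0763, 0.0781]
tool_rot: [-0.002, 0.704, 0.71, -0.001]
contact_force: [-0.4, -0.7, -2.0]
gripper_width: 0.679
```

>>> jog_arm:
  plan:
    - {"x": 0,"y": 0,"z": 0.08,"wx": 0,"wy": 0,"wz": 0}
    - {"x": 0,"y": 0,"z": 0.14,"wx": 0,"wy": 0,"wz": 0}
    - {"x": 0,"y": 0,"z": 0.17,"wx": 0,"wy": 0,"wz": 0}
    - {"x": 0,"y": 0,"z": 0.19,"wx": 0,"wy": 0,"wz": 0}
    - {"x": 0,"y": 0,"z": 0.21,"wx": 0,"wy": 0,"wz": 0}
    - {"x": 0,"y": 0,"z": 0.21,"wx": 0,"wy": 0,"wz": 0}

```text
t: 5.55
eef_pos: [0.7657, -0.0763, 0.0359]
tool_rot: [-0.002, 0.704, 0.71, -0.001]
contact_force: [0.0, -0.1, -2.6]
gripper_width: 0.68
```

>>> jog_arm:
  plan:
    - {"x": 0,"y": 0,"z": 0.006,"wx": 0,"wy": 0,"wz": 0}
    - {"x": 0,"y": 0,"z": 0.008,"wx": 0,"wy": 0,"wz": 0}
    - {"x": 0,"y": 0,"z": 0.008,"wx": 0,"wy": 0,"wz": 0}

```text
t: 5.8
eef_pos: [0.7661, -0.0765, 0.0353]
tool_rot: [-0.002, 0.704, 0.71, -0.001]
contact_force: [-1.6, 0.2, 4.9]
gripper_width: 0.681
```

>>> jog_arm:
  plan:
    - {"x": 0,"y": 0,"z": 0,"wx": 0,"wy": 0,"wz": 0}
    - {"x": 0,"y": 0,"z": 0,"wx": 0,"wy": 0,"wz": 0}
    - {"x": 0,"y": 0,"z": 0,"wx": 0,"wy": 0,"wz": 0}
    - {"x": 0,"y": 0,"z": 0,"wx": 0,"wy": 0,"wz": 0}
    - {"x": 0,"y": 0,"z": 0,"wx": 0,"wy": 0,"wz": 0}
    - {"x": 0,"y": 0,"z": 0,"wx": 0,"wy": 0,"wz": 0}
  hand: 1

```text
t: 6.3
eef_pos: [0.7661, -0.0766, 0.0352]
tool_rot: [-0.002, 0.704, 0.71, -0.001]
contact_force: [0.3, 0.4, -0.6]
gripper_width: 0.997
```

>>> jog_arm:
  plan:
    - {"x": 0,"y": 0,"z": -0.1,"wx": 0,"wy": 0,"wz": 0}
    - {"x": 0,"y": 0,"z": -0.2,"wx": 0,"wy": 0,"wz": 0}
    - {"x": 0,"y": 0,"z": -0.4,"wx": 0,"wy": 0,"wz": 0}
    - {"x": 0,"y": 0,"z": -0.6,"wx": 0,"wy": 0,"wz": 0}
    - {"x": 0,"y": 0,"z": -0.8,"wx": 0,"wy": 0,"wz": 0}
    - {"x": 0.2,"y": -0.1,"z": -0.8,"wx": 0,"wy": 0,"wz": 0}
    - {"x": 0.4,"y": -0.2,"z": -0.8,"wx": 0,"wy": 0,"wz": 0}
    - {"x": 0.6,"y": -0.3,"z": -0.8,"wx": 0,"wy": 0,"wz": 0}
    - {"x": 0.8,"y": -0.4,"z": -0.8,"wx": 0,"wy": 0,"wz": 0}
    - {"x": 1,"y": -0.5,"z": -0.8,"wx": 0,"wy": 0,"wz": 0}

```text
t: 7.13
eef_pos: [0.6709, 0.1103, 0.196]
tool_rot: [-0.002, 0.704, 0.71, -0.001]
contact_force: [0.0, 0.3, 0.1]
gripper_width: 0.997
```

```bash
python3 - <<'E'
from h import *
im=snap("top","top1")
for n in("jar","dock"):
    for r in finder.place_of("top",n)[:3]: print(n,np.round(r["location"],1),round(r["confidence"],2),np.round(ray("top",r["location"])[:2],4))
# dock roof edges at z=.02: subpixel transitions
g=im.min(2).astype(float)
def fit(pts):
    P=np.array([ray("top",p,.02)[:2] for p in pts]); return P
def cross(line,th=100):
    i=np.where((line[:-1]<th)!=(line[1:]<th))[0]; return i,[k+(th-line[k])/(line[k+1]-line[k]) for k in i]
L=[(cross(g[r,300:335])[1][-1:] ,r) for r in range(215,262,4)]
L=fit([(300+a[0],r) for a,r in L if a])
T=fit([(c,195+cross(g[195:215,c])[1][0]) for c in range(318,356,4)])
B=fit([(c,262+cross(g[262:285,c])[1][-1]) for c in range(318,340,4)])
for n,P,k in(("front",L,0),("far",T,1),("near",B,1)):
    f=np.polyfit(P[:,k],P[:,1-k],1); print(n,P.mean(0).round(4),"slope deg",np.degrees(np.arctan(f[0])).round(2),"resid",np.std(P[:,1-k]-np.polyval(f,P[:,k])).round(4))
print(plan([.507,.212,.1],9.8),plan([.507,.212,.006],9.8))
E
```

```text
jar [282.6 144.7] 0.94 [ 0.7581 -0.0814]
jar [232.6 172. ] 0.66 [0.6979 0.0271]
dock [310.1 238.1] 0.77 [ 0.5528 -0.1349]
front [ 0.5528 -0.1365] slope deg -0.9 resid 0.0001
far [ 0.6258 -0.1891] slope deg 0.87 resid 0.0
near [ 0.4795 -0.1667] slope deg 1.3 resid 0.0001
(array([ 0.498, -0.806,  0.485]), array([-0.0017, -0.0015, -0.0491])) (array([ 0.496, -0.804,  0.955]), array([-0.0017, -0.0015, -0.0491]))
```

View pics/top1.png

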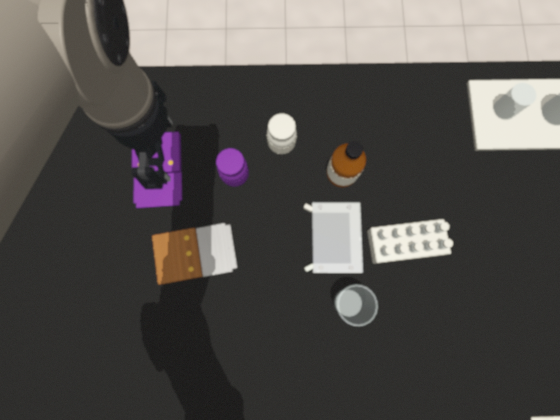

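>>> jog_arm:
  plan:
    - {"x": 0.1,"y": -0.16,"z": 0.05,"wx": 0,"wy": 0,"wz": -0.02}
    - {"x": 0.2,"y": -0.32,"z": 0.1,"wx": 0,"wy": 0,"wz": -0.049}
    - {"x": 0.3,"y": -0.48,"z": 0.2,"wx": 0,"wy": 0,"wz": -0.049}
    - {"x": 0.4,"y": -0.65,"z": 0.3,"wx": -0.0017,"wy": -0.0015,"wz": -0.049}
    - {"x": 0.5,"y": -0.806,"z": 0.4,"wx": -0.0017,"wy": -0.0015,"wz": -0.049}
    - {"x": 0.5,"y": -0.806,"z": 0.55,"wx": -0.0017,"wy": -0.0015,"wz": -0.049}
    - {"x": 0.5,"y": -0.806,"z": 0.7,"wx": -0.0017,"wy": -0.0015,"wz": -0.049}
    - {"x": 0.5,"y": -0.805,"z": 0.82,"wx": -0.0017,"wy": -0.0015,"wz": -0.049}
    - {"x": 0.5,"y": -0.805,"z": 0.9,"wx": -0.0017,"wy": -0.0015,"wz": -0.049}
    - {"x": 0.5,"y": -0.805,"z": 0.95,"wx": -0.0017,"wy": -0.0015,"wz": -0.049}
    - {"x": 0.5,"y": -0.805,"z": 0.95,"wx": -0.0017,"wy": -0.0015,"wz": -0.049}
  hand: 0.2

```text
t: 8.2
eef_pos: [0.5063, 0.2111, 0.0053]
tool_rot: [-0.0, 0.645, 0.764, -0.002]
contact_force: [0.0, -0.3, 0.1]
gripper_width: 0.598
```

>>> jog_arm:
  plan:
    - {"x": -0.03,"y": 0,"z": 0,"wx": 0,"wy": 0,"wz": 0.001}
    - {"x": -0.06,"y": 0,"z": 0,"wx": 0,"wy": 0,"wz": 0.001}
    - {"x": -0.08,"y": 0,"z": 0,"wx": 0,"wy": 0,"wz": 0.001}
    - {"x": -0.09,"y": 0,"z": 0,"wx": 0,"wy": 0,"wz": 0.001}
    - {"x": -0.1,"y": 0,"z": 0,"wx": 0,"wy": 0,"wz": 0.001}
    - {"x": -0.11,"y": 0,"z": 0,"wx": 0,"wy": 0,"wz": 0.001}
    - {"x": -0.12,"y": 0,"z": 0,"wx": 0,"wy": 0,"wz": 0.001}

```text
t: 8.78
eef_pos: [0.5107, 0.1884, 0.0058]
tool_rot: [-0.0, 0.646, 0.764, -0.001]
contact_force: [0.3, 2.6, 1.5]
gripper_width: 0.6
```

>>> jog_arm:
  plan:
    - {"x": -0.04,"y": 0.006,"z": 0,"wx": 0,"wy": 0,"wz": 0}
    - {"x": -0.08,"y": 0.013,"z": 0,"wx": 0,"wy": 0,"wz": 0}
    - {"x": -0.12,"y": 0.019,"z": 0,"wx": 0,"wy": 0,"wz": 0}
    - {"x": -0.16,"y": 0.025,"z": 0,"wx": 0,"wy": 0,"wz": 0}
    - {"x": -0.2,"y": 0.031,"z": 0,"wx": 0,"wy": 0,"wz": 0}
    - {"x": -0.24,"y": 0.038,"z": 0,"wx": 0,"wy": 0,"wz": 0}
    - {"x": -0.28,"y": 0.044,"z": 0,"wx": 0,"wy": 0,"wz": 0}
    - {"x": -0.32,"y": 0.05,"z": 0,"wx": 0,"wy": 0,"wz": 0}
    - {"x": -0.36,"y": 0.056,"z": 0,"wx": 0,"wy": 0,"wz": 0}
    - {"x": -0.4,"y": 0.063,"z": 0,"wx": 0,"wy": 0,"wz": 0}
    - {"x": -0.44,"y": 0.07,"z": 0,"wx": 0,"wy": 0,"wz": 0}
    - {"x": -0.464,"y": 0.073,"z": 0,"wx": 0,"wy": 0,"wz": 0}

```text
t: 9.78
eef_pos: [0.5409, 0.0977, 0.0058]
tool_rot: [-0.0, 0.646, 0.763, -0.001]
contact_force: [-0.4, 2.3, 0.9]
gripper_width: 0.605
```

```bash
cat >> h.py <<'E'
def scr(name,show=True):
    im=snap("top",name);o=monitor.get_obs()
    print("tcp",o["eef_pos"].round(4),"F",o["contact_force"].round(1))
    for n in("scraper","scraper_tip"):
        for r in finder.place_of("top",n)[:3]: print(n,np.round(r["location"],1),round(r["confidence"],2),np.round(ray("top",r["location"])[:2],4))
    return im
E
python3 - <<'E'
from h import *
im=scr("top2")
b=cv2.resize(im[190:300,140:380],None,fx=3.3,fy=3.3,interpolation=cv2.INTER_CUBIC);cv2.imwrite("pics/crop2.png",b[:,:,::-1])
E
```

```text
tcp [0.5411 0.0968 0.0059] F [ 0.1 -1.  -0.8]
scraper [223.7 240.5] 0.75 [0.5506 0.0444]
scraper [160.6 156. ] 0.56 [0.7364 0.1832]
scraper_tip [277.7 231. ] 0.59 [ 0.5687 -0.0679]
```

View pics/crop2.png

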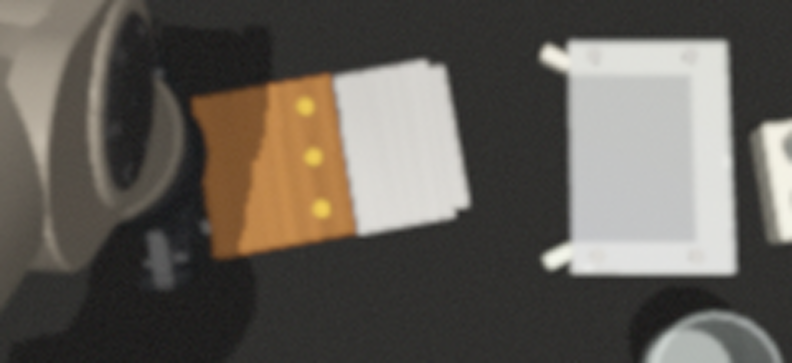

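```bash
cat > gen.py <<'E'
from h import *
import json
def rows(path,z=.006):
    """path: list of (ox,oy,yaw_deg) of scraper origin -> jog rows"""
    for ox,oy,th in path:
        a=np.radians(th);s,w=plan([ox-.055*np.sin(a),oy+.055*np.cos(a),z],th);print(dict(x=round(float(s[0]),3),y=round(float(s[1]),3),z=round(float(s[2]),3),wz=round(float(w[2]),4)))
E
python3 - <<'E'
from gen import *
o=monitor.get_obs();t=np.radians(9.6);x,y=o["eef_pos"][:2]-.055*np.array([-np.sin(t),np.cos(t)]);print(x,y)
N=12;n=60;P=[]
for i in range(1,n+1):
    th=9.6-10.6*i/n;ds=.058/n;x+=ds*np.sin(np.radians(th));y-=ds*np.cos(np.radians(th))
    if i%5==0:P.append((x,y,th))
print(P[-1]);rows(P)
E
```

```text
0.5497675218257649 0.0438958401164584
(np.float64(0.5540210451196336), np.float64(-0.01386510015190637), -1.0)
{'x': -0.024, 'y': 0.004, 'z': -0.001, 'wz': 0.0042}
{'x': -0.048, 'y': 0.008, 'z': -0.001, 'wz': 0.0091}
{'x': -0.073, 'y': 0.011, 'z': -0.001, 'wz': 0.014}
{'x': -0.097, 'y': 0.014, 'z': -0.001, 'wz': 0.0189}
{'x': -0.121, 'y': 0.017, 'z': -0.001, 'wz': 0.0238}
{'x': -0.146, 'y': 0.019, 'z': -0.001, 'wz': 0.0287}
{'x': -0.17, 'y': 0.021, 'z': -0.001, 'wz': 0.0337}
{'x': -0.195, 'y': 0.022, 'z': -0.001, 'wz': 0.0386}
{'x': -0.219, 'y': 0.023, 'z': -0.001, 'wz': 0.0435}
{'x': -0.244, 'y': 0.024, 'z': -0.001, 'wz': 0.0484}
{'x': -0.268, 'y': 0.024, 'z': -0.001, 'wz': 0.0533}
{'x': -0.293, 'y': 0.024, 'z': -0.001, 'wz': 0.0582}
```

>>> jog_arm:
  plan:
    - {"x": -0.024,"y": 0.004,"z": 0,"wx": 0,"wy": 0,"wz": 0.004}
    - {"x": -0.048,"y": 0.008,"z": 0,"wx": 0,"wy": 0,"wz": 0.009}
    - {"x": -0.073,"y": 0.011,"z": 0,"wx": 0,"wy": 0,"wz": 0.014}
    - {"x": -0.097,"y": 0.014,"z": 0,"wx": 0,"wy": 0,"wz": 0.019}
    - {"x": -0.121,"y": 0.017,"z": 0,"wx": 0,"wy": 0,"wz": 0.024}
    - {"x": -0.146,"y": 0.019,"z": 0,"wx": 0,"wy": 0,"wz": 0.029}
    - {"x": -0.17,"y": 0.021,"z": 0,"wx": 0,"wy": 0,"wz": 0.034}
    - {"x": -0.195,"y": 0.023,"z": 0,"wx": 0,"wy": 0,"wz": 0.039}
    - {"x": -0.219,"y": 0.024,"z": 0,"wx": 0,"wy": 0,"wz": 0.0435}
    - {"x": -0.244,"y": 0.025,"z": 0,"wx": 0,"wy": 0,"wz": 0.048}
    - {"x": -0.268,"y": 0.026,"z": 0,"wx": 0,"wy": 0,"wz": 0.053}
    - {"x": -0.285,"y": 0.027,"z": 0,"wx": 0,"wy": 0,"wz": 0.058}

```text
t: 10.93
eef_pos: [0.5555, 0.042, 0.0058]
tool_rot: [0.0, 0.714, 0.7, -0.001]
contact_force: [0.7, 1.0, 0.4]
gripper_width: 0.598
```

```bash
python3 - <<'E'
from gen import *
im=scr("top3")
o=monitor.get_obs();w,x,y,z=o["tool_rot"];print("yaw",2*np.degrees(np.arctan2(y,x))-90)
b=cv2.resize(im[190:300,190:380],None,fx=4.2,fy=4.2,interpolation=cv2.INTER_CUBIC);cv2.imwrite("pics/crop3.png",b[:,:,::-1])
E
```

```text
tcp [0.5556 0.0414 0.0059] F [ 0.2  0.1 -0.8]
scraper [157.3 154.4] 0.79 [0.7401 0.1905]
scraper_tip [306.1 237.2] 0.57 [ 0.5548 -0.1267]
yaw -1.0189098776630914
```

View pics/crop3.png

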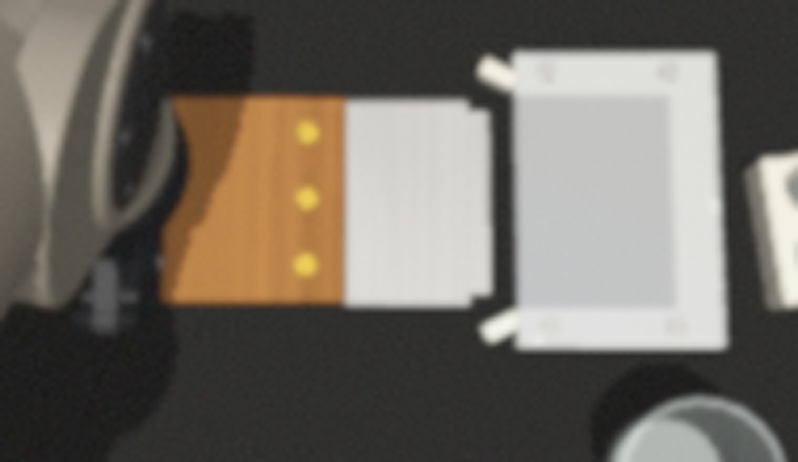

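>>> jog_arm:
  plan:
    - {"x": -0.03,"y": 0,"z": 0,"wx": 0,"wy": 0,"wz": 0}
    - {"x": -0.06,"y": 0,"z": 0,"wx": 0,"wy": 0,"wz": 0}
    - {"x": -0.09,"y": 0,"z": 0,"wx": 0,"wy": 0,"wz": 0}
    - {"x": -0.12,"y": 0,"z": 0,"wx": 0,"wy": 0,"wz": 0}
    - {"x": -0.15,"y": 0,"z": 0,"wx": 0,"wy": 0,"wz": 0}
    - {"x": -0.18,"y": 0,"z": 0,"wx": 0,"wy": 0,"wz": 0}
    - {"x": -0.21,"y": 0,"z": 0,"wx": 0,"wy": 0,"wz": 0}
    - {"x": -0.24,"y": 0,"z": 0,"wx": 0,"wy": 0,"wz": 0}
    - {"x": -0.27,"y": 0,"z": 0,"wx": 0,"wy": 0,"wz": 0}
    - {"x": -0.3,"y": 0,"z": 0,"wx": 0,"wy": 0,"wz": 0}
    - {"x": -0.33,"y": 0,"z": 0,"wx": 0,"wy": 0,"wz": 0}
    - {"x": -0.35,"y": 0,"z": 0,"wx": 0,"wy": 0,"wz": 0}

```text
t: 12.08
eef_pos: [0.5541, -0.0288, 0.006]
tool_rot: [0.0, 0.714, 0.701, -0.001]
contact_force: [-0.7, 0.3, -1.1]
gripper_width: 0.601
```

>>> jog_arm:
  plan:
    - {"x": -0.01,"y": 0,"z": 0,"wx": 0,"wy": 0,"wz": 0}
    - {"x": -0.02,"y": 0,"z": 0,"wx": 0,"wy": 0,"wz": 0}
    - {"x": -0.025,"y": 0,"z": 0,"wx": 0,"wy": 0,"wz": 0}

```text
t: 12.33
eef_pos: [0.554, -0.034, 0.0061]
tool_rot: [0.0, 0.714, 0.701, -0.001]
contact_force: [0.0, 2.1, -0.6]
gripper_width: 0.603
```

Sliding freely; continue in small steps until the force rises.

>>> jog_arm:
  plan:
    - {"x": -0.007,"y": 0,"z": 0,"wx": 0,"wy": 0,"wz": 0}
    - {"x": -0.014,"y": 0,"z": 0,"wx": 0,"wy": 0,"wz": 0}
    - {"x": -0.018,"y": 0,"z": 0,"wx": 0,"wy": 0,"wz": 0}

```text
t: 12.58
eef_pos: [0.554, -0.0376, 0.0061]
tool_rot: [0.0, 0.714, 0.701, -0.001]
contact_force: [0.5, 1.3, -0.4]
gripper_width: 0.601
```

>>> jog_arm:
  plan:
    - {"x": -0.007,"y": 0,"z": 0,"wx": 0,"wy": 0,"wz": 0}
    - {"x": -0.013,"y": 0,"z": 0,"wx": 0,"wy": 0,"wz": 0}

```text
t: 12.75
eef_pos: [0.554, -0.0402, 0.0061]
tool_rot: [0.0, 0.713, 0.701, -0.001]
contact_force: [0.3, 1.0, -0.7]
gripper_width: 0.599
```

>>> jog_arm:
  plan:
    - {"x": -0.006,"y": 0,"z": 0,"wx": 0,"wy": 0,"wz": 0}
    - {"x": -0.012,"y": 0,"z": 0,"wx": 0,"wy": 0,"wz": 0}

```text
t: 12.92
eef_pos: [0.5539, -0.0406, 0.0061]
tool_rot: [-0.001, 0.713, 0.701, -0.001]
contact_force: [-0.6, 10.0, 2.6]
gripper_width: 0.599
```

>>> jog_arm:
  plan:
    - {"x": -0.006,"y": 0,"z": 0,"wx": 0,"wy": 0,"wz": 0}
    - {"x": -0.01,"y": 0,"z": 0,"wx": 0,"wy": 0,"wz": 0}

```text
t: 13.08
eef_pos: [0.5539, -0.0406, 0.0061]
tool_rot: [-0.002, 0.713, 0.702, 0.0]
contact_force: [0.3, 8.9, 1.9]
gripper_width: 0.602
```

```bash
python3 - <<'E'
from gen import *
im=scr("top4")
b=cv2.resize(im[190:300,190:380],None,fx=4.2,fy=4.2,interpolation=cv2.INTER_CUBIC);cv2.imwrite("pics/crop4.png",b[:,:,::-1])
E
```

```text
tcp [ 0.5539 -0.0405  0.0061] F [0.1 6.8 1.2]
scraper [291.3 239.7] 0.83 [ 0.55   -0.0958]
scraper [159.  154.7] 0.62 [0.7394 0.1868]
scraper_tip [157.  206.8] 0.75 [0.6241 0.1858]
```

View pics/crop4.png

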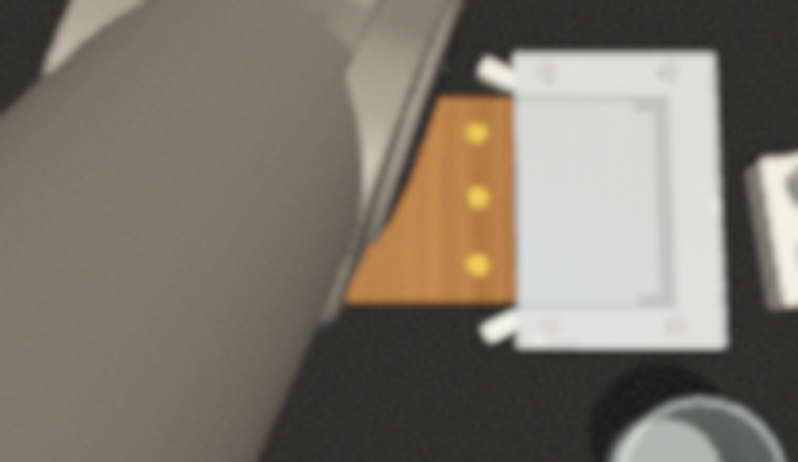

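>>> jog_arm:
  plan:
    - {"x": -0.006,"y": 0,"z": 0,"wx": 0,"wy": 0,"wz": 0}
    - {"x": -0.012,"y": 0,"z": 0,"wx": 0,"wy": 0,"wz": 0}
    - {"x": -0.015,"y": 0,"z": 0,"wx": 0,"wy": 0,"wz": 0}

```text
t: 13.48
eef_pos: [0.5539, -0.0406, 0.0061]
tool_rot: [-0.003, 0.712, 0.702, 0.001]
contact_force: [0.0, 11.9, 2.1]
gripper_width: 0.596
```

>>> jog_arm:
  plan:
    - {"x": 0.03,"y": 0,"z": 0,"wx": 0,"wy": 0,"wz": 0}
    - {"x": 0.1,"y": 0,"z": 0,"wx": 0,"wy": 0,"wz": 0}
    - {"x": 0.25,"y": 0,"z": 0,"wx": 0,"wy": 0,"wz": 0}
    - {"x": 0.4,"y": 0,"z": -0.15,"wx": 0,"wy": 0,"wz": 0}
    - {"x": 0.55,"y": -0.1,"z": -0.3,"wx": 0,"wy": 0,"wz": 0}
    - {"x": 0.7,"y": -0.1,"z": -0.45,"wx": 0,"wy": 0,"wz": 0}
    - {"x": 0.85,"y": -0.2,"z": -0.6,"wx": 0,"wy": 0,"wz": 0}
    - {"x": 1,"y": -0.2,"z": -0.75,"wx": 0,"wy": 0,"wz": 0}
    - {"x": 1,"y": -0.2,"z": -0.75,"wx": 0,"wy": 0,"wz": 0}
    - {"x": 1,"y": -0.2,"z": -0.75,"wx": 0,"wy": 0,"wz": 0}

```text
t: 14.32
eef_pos: [0.5186, 0.1622, 0.1598]
tool_rot: [-0.003, 0.71, 0.704, 0.004]
contact_force: [0.2, 0.1, -0.4]
gripper_width: 0.601
```

```bash
python3 - <<'E'
from gen import *
im=scr("top5"); snap("scene","scene5")
for n in("jar","reagent_bottle","beaker","vial_rack"):
    for r in finder.place_of("top",n)[:2]: print(n,np.round(ray("top",r["location"])[:2],3),round(r["confidence"],2))
rect(box(wood(im),230,205,316,290),.018,"wood")
a=cv2.resize(im[120:320,190:460],None,fx=2.9,fy=2.9,interpolation=cv2.INTER_CUBIC);cv2.imwrite("pics/crop5.png",a[:,:,::-1])
E
```

```text
tcp [0.5178 0.1595 0.1581] F [ 0.3 -0.2 -0.6]
scraper [158.6 154.4] 0.81 [0.7401 0.1877]
scraper [292.8 236.3] 0.75 [ 0.5571 -0.0991]
scraper_tip [158.  206.1] 0.59 [0.6256 0.1838]
jar [ 0.758 -0.083] 0.81
jar [0.699 0.025] 0.75
reagent_bottle [ 0.702 -0.212] 0.7
beaker [ 0.422 -0.211] 0.92
vial_rack [ 0.543 -0.331] 0.9
wood [554.1 -92.9] [ 86.3 102.1] 89.08
```

View pics/crop5.png

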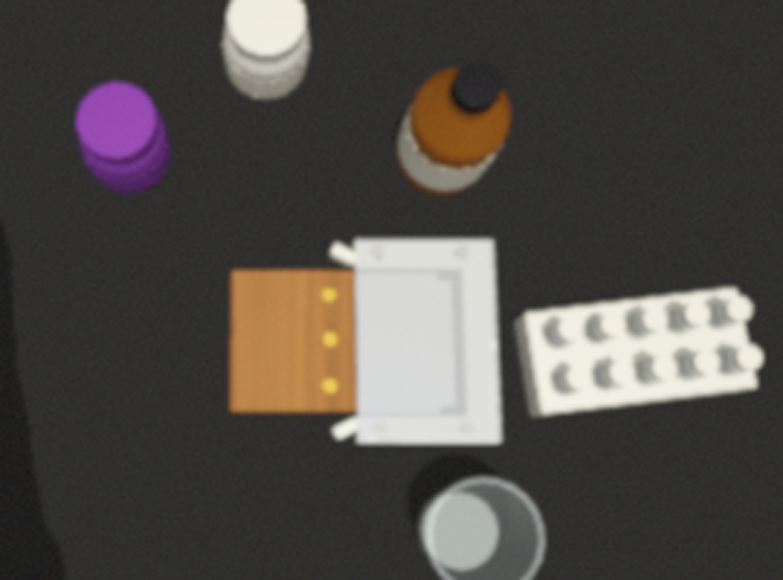

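The block sits flush against the dock at (0.554, -0.093), yaw -0.9°, which is the home pose. The jar is upright, the bystanders haven't moved, and the arm is clear.

```bash
python3 -c "
from h import *
print(bot.hand_in())"
```

```text
the job is handed in; nothing more can be done
None
```

The jar is set aside and the wooden scraper is fully home in the dock. I handed the job in at about 15 s of robot time; the hand-in reports no verdict.

- **Jar:** I gripped it, lifted it and stood it upright at about (0.766, -0.077), well clear of the scraper's path. The last picture shows it standing.
- **Scraper:** I pushed it from behind with two fingers, straightened it and slid it into the slot. It came to a firm stop: about 12 N with no further movement.
- **Final pose:** The block measured (0.554, -0.093) with a yaw of -0.9°. The expected home was (0.554, -0.093) at -1.0°. In the picture the block is flush with the dock and the blade is in the slot.
- **Bystanders:** The amber bottle, beaker and vial rack are where they stood, within about 8 mm, which I put down to scatter in the finder network. Nothing fell over.

No final check failed. Two finder readings were off:
- **Scraper:** it placed the scraper origin about 6 mm away from my outline measurement. I trusted the outline and the stop.
- **Scraper tip:** it reported only the purple look-alike's tip, since the real one is under the roof.

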